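# Ready the inspection station: board to the index, lamp to the set point

### The arm

A 6-joint arm with a two-finger parallel gripper is mounted at the origin on the work surface. World frame = base frame: x ahead of the robot, y to its left, z up, the work surface at z = 0. Lengths are in mm, angles in degrees, forces in N, time in s.
With the tool pointing down it reaches from about 275 to 975 mm from the base axis. Payload 8.4 kg.
Tool frame: the origin (TCP) lies on the centre line of the jaws, within the pads' length; the fingertips stand arm.tips_ahead ahead of it and the grasp point (between the pads) lies 8 mm behind it (arm.tips_ahead is the distance from the TCP to the fingertips, in mm); z points along the fingers, y is the line along which they close (so a half turn about z gives the same grasp; the last joint's range is limited). The gripper opens to 92 mm and grips with 3 to 60 N. Pads are 20 mm wide; open, the fingers measure 128 mm over their backs; the gripper's body (75 mm by 189 mm) begins 69 mm behind the grasp point.
Start: joints at [65.18, 20.225, 93.587, -0, 66.188, -0.138], TCP at [260.998, 567.898, 225.583] pointing down, gripper open.
Joint ranges: [-150.9, 150.9], [-52.94, 120.26], [3.33, 152.33], [-74.26, 254.26], [0, 154.13], [-172.89, 172.89]. Speed limits (degrees/s): [127.2, 127.2, 159.86, 180, 180, 180].

### API

Orientations are given as a 3x3 rotation matrix whose columns are the frame's x, y, z axes.
In Python, from bench import arm gives the robot as it stands. The module is installed in compiled form; this text tells all that it offers.
- The arm moves only by the tool servo_tool, never from a script. Its argument "moves" is a list of rows, each a list of 3 entries, a list of its own where there are three numbers: the shift along the world's x, y, z in cm, then the turn about the world's z in rad, then the opening, from 0 (shut) to 1 (fully open). In form: [[[tx, ty, tz], turn, claw], ...]. A call has 1 to 12 rows; each row shifts and turns the commanded pose from where the row before left it; what a row does not reach is not made up. A row lasts 1/8 s, in which the tool goes at most 62.5 mm and 10.7 degrees, less where a joint would pass 70% of its speed; a pose out of reach is approached as far as the arm can. A call is refused whole if a number of a shift passes 6.25 or a number of a turn 0.188, either way. A call with a gripper value outside its range is refused whole. The fingers move at their own pace and stop on an object; "squeeze" is the grip in N (left out, the last holds). Time passes only in rows, so rows that do not move let the fingers close. It gives the time, the measured TCP pose, the force, the opening and the grip force at its end, in the units of the state.
- arm.state(): the state, without advancing time (a new reading comes with each control period).
- arm.capture(name): name is "side" or "top" or "wrist"; returns (picture, depth): 400x640x3 uint8, blue, green, red; 400x640 float32, mm along the optical axis (not along the pixel's ray), 0 where there is no reading.
- arm.camera_params(name): a dict with "fov_y" (degrees; the focal length in pixels is half the picture's height over the tangent of half this angle, whatever the lens; pixels are square), "cx", "cy" (the principal point, pixels), "k1" (the pictures are not rectified: a ray, as slopes to the right and down, at radius r is drawn at 1 + k1 r^2 times it, then the intrinsics apply), "view" (4x4, takes a point from world to camera coordinates). Camera axes: x right, y down, z forward; pixel columns grow to the right and rows downward; lengths in mm; the calibration is good to about 2 mm. A picture is of the moment at which its call begins: read the wrist's pose just before it. camera_params takes no time and is no camera call; for the wrist camera it gives the pose at the moment of the call.
- arm.close_job(): hands the job in; it is judged then, once.
The state is a dict: "t": time; "qpos": joint angles; "qvel": joint speeds; "joint_efforts": joint torques, N m; "ee_pos": TCP position; "tool_rot": TCP orientation; "wrist_force": force on the tool from outside, world axes, zero at the start; "torque": the same for the moment, N m; "finger_gap": finger opening in mm; "gripper_force": force on a finger pad.
Only numpy, scipy, OpenCV 4.12 (cv2) and the standard library are available. Lean on these libraries where they do the work, as an engineer would, in place of code of your own. Each camera call takes 0.05 s, during which the arm holds its last target. There are 200 camera calls.

### The job

Get the board inspection station ready: turn the turntable until the board's white connector squarely faces the steel index wedge, and swing the lamp unit's dimmer lever until it points straight at the set-point rider on its arc, in either order. Leave the rider where it is and do not disturb the other things on the bench.

Things in the scene. Friction and masses are not known exactly. Their poses are not given: they have to be found in the camera images.
- dimmer (a joint): Dimmer lever on the lamp unit: a flat steel arm turning about a vertical hinge (point lever_pivot), with an upright black cylindrical knob near its pointed end. Angle in rad about +z (anticlockwise from above positive), stops at -1.0 and +1.0; at 0 the arm points along the unit's -x. Stays where left; about 1.4 N at the knob moves it.
- rider (a joint): Set-point rider, a dark steel block 18 x 15 mm with a raised radial ridge, on the curved rail around the lever's pivot (radii 95 to 113 mm), top 12 mm above the box. Same hinge line, zero and sense as the dimmer: the lever points at the rider when both angles are equal. Stiff to move (about 4 N), meant to be left alone.
- dimmer_knob (a point): Centre of the top of the lever's knob, 75 mm from the hinge line. The knob is 14 mm in diameter, its top 45 mm and its foot 13 mm above the box top (world heights 100 and 68 mm). The lever's arm is 12 mm wide. Site x points from the knob to the hinge, z up.
- rider_mark (a point): Middle of the ridge on top of the rider, 104 mm from the hinge line, world height 67 mm. Site x points from the rider to the hinge, z up.
- lever_pivot (a point): Hinge line of lever and rider at the box top, world height 55 mm; axes are those of the unit (z up; its -x side is the front).
- lamp_unit: The lamp control unit, a fixed white sheet-metal box 190 x 200 mm, 55 mm tall; origin under the centre of the box. The pivot is at x = +55 mm, y = 0 of its frame.
- stage: Rotary inspection stage, fixed: dark round foot 176 mm in diameter and 18 mm high, origin at its centre on the table, z up. The steel index wedge stands at its rim on its own -x side, top at 42 mm, between 62 and 85 mm from the centre, its edge pointing to the centre.
- index (a point): Edge of the index wedge at its top, 64 mm from the stage's centre along the stage's -x, world height 42 mm.
- turntable (a joint): Turntable of the stage (120 mm in diameter) with a round green circuit board, upper face 40 mm above the table. Angle in rad about +z (anticlockwise from above positive): 0 = connector straight away from the index wedge, +3.14 or -3.14 = connector facing the wedge. Stops at -4.2 and +4.2. Stays where left; about 1.2 N at the connector moves it.
- connector (a point): Centre of the top of the board's connector, the only tall part on the board: a white block fixed to the board, 44 mm from the turntable's axis, 14 mm radially x 22 mm across x 18 mm tall, top at world height 58 mm. Site x points radially outwards, z up. All the board's other parts are at most 3 mm tall.
- tweezers: Bystander: steel tweezers 120 mm long, 8 mm high, lying flat, origin at the middle.
- flux_bottle: Bystander: small white bottle, 32 mm in diameter, 70 mm tall, standing; origin under its centre.
- screw_dish: Bystander: shallow steel dish, 70 mm across, 22 mm tall; origin under its centre.
- screwdriver: Bystander: screwdriver 170 mm long lying flat; origin near its middle.
- solder_spool: Bystander: metal spool 60 mm in diameter, 45 mm tall, standing; origin under its centre.

How it is judged (in metres and radians):
At the end, for the whole second after the job is handed in: The lever's angle is within 0.09 rad (5 degrees) of the rider's; the connector's centre is within 6 mm of the line from the stage's centre to the index wedge (about 8 degrees), on the wedge's side; lever and turntable are at rest (under 0.05 rad/s) (angle between the x axis of dimmer_knob and the x axis of rider_mark, either way round below 0.09 rad and y of connector in the frame of stage between -0.006 and 0.006 m and x of connector in the frame of stage below -0.03 m and velocity of joint dimmer between -0.05 and 0.05 rad/s and velocity of joint turntable between -0.05 and 0.05 rad/s); the robot touches nothing.
It fails at once if the set-point rider is moved more than 6 mm (distance of rider_mark from where it was at the start of the episode above 0.006 m).
It fails at once if a bystander (tweezers, bottle, dish, screwdriver or spool) is moved more than 25 mm (distance of any of tweezers, flux_bottle, screw_dish, screwdriver, solder_spool from where it was at the start of the episode above 0.025 m).
It fails at once if the bottle is tipped by more than about 30 degrees (angle between flux_bottle's own z axis and vertical above 0.5 rad).
It also fails if it takes over 67 s, if anything falls off the work surface, if the arm or the gripper's body presses on something with over 40 N, if the wrist force passes 120 N, or if a joint passes its speed limit or range.

## Working session

There is one attempt and no reset: what is moved stays moved. The work goes in short steps, Python scripts to look and compute and a tool call to move; the robot and the scene stay as the last step left them, time stands still between calls to the robot, and variables do not carry over. Pictures are saved under pics/ and viewed, at most 10 in all, crops included, and the job is handed in when it is done.

Besides the shell and the picture viewer there is one more tool, called after "Call:" in YAML: its name, and indented under it one key for each argument. servo_tool: Moves the arm, as the interface text tells. Its arguments: {"type":"object","properties":{"moves":{"type":"array","items":{"type":"array"}},"squeeze":{"type":"number"}},"required":["moves"]}

```bash
mkdir -p pics; cat > h.py <<'E'
import numpy as np, cv2
from bench import arm
def K(n):
    p=arm.camera_params(n); f=200/np.tan(np.radians(p["fov_y"])/2)
    return p,f
def ray(n,u,v,p=None):
    p=p or arm.camera_params(n); f=200/np.tan(np.radians(p["fov_y"])/2)
    d=np.array([(u-p["cx"])/f,(v-p["cy"])/f]); s=d.copy()
    for _ in range(20): s=d/(1+p["k1"]*(s@s))
    V=np.array(p["view"]); R,t=V[:3,:3],V[:3,3]
    return -R.T@t, R.T@np.array([s[0],s[1],1.])
def plane(n,u,v,z,p=None):
    o,d=ray(n,u,v,p); return o+d*(z-o[2])/d[2]
def pt(n,u,v,dep,p=None):
    o,d=ray(n,u,v,p); return o+d*dep
def two(a,b):
    (o1,d1),(o2,d2)=a,b
    s=np.linalg.lstsq(np.c_[d1,-d2],o2-o1,rcond=None)[0]
    A=o1+d1*s[0];B=o2+d2*s[1]; return (A+B)/2,np.linalg.norm(A-B)
E
python3 - <<'E'
from h import *
print(arm.state(), arm.tips_ahead)
for n in("top","side","wrist"):
    p=arm.camera_params(n); print(n,p)
    im,d=arm.capture(n); cv2.imwrite(f"pics/{n}0.png",im); np.save(f"{n}0.npy",d)
E
```

```text
{'t': 0.0, 'qpos': array([ 6.51819452e+01,  2.02614629e+01,  9.36292965e+01, -4.72626257e-04,
        6.61875927e+01, -1.38689000e-01]), 'qvel': array([ 0.01171099, -0.01882267,  0.09544683, -0.04237917, -0.00688814,
        0.02496179]), 'joint_efforts': array([ 2.18465302e-04, -5.93827879e+01, -3.34227097e+01,  6.97894162e-02,
        2.33259652e-02, -7.54144480e-05]), 'ee_pos': array([260.77373497, 567.46672626, 224.87319713]), 'tool_rot': array([[-9.08660001e-01,  4.17536442e-01, -5.67142681e-04],
       [ 4.17536827e-01,  9.08659149e-01, -1.24437362e-03],
       [-4.23194940e-06, -1.36751549e-03, -9.99999065e-01]]), 'wrist_force': array([ 0.4283386 , -0.11994263,  0.32051353]), 'torque': array([ 0.01143806, -0.03090038, -0.01766334]), 'gripper_force': 0.0, 'finger_gap': 91.75903375553351} 11.0
top {'fov_y': 52.69399378799893, 'cx': 312.38814761854246, 'cy': 205.89674411302587, 'k1': -0.026819727318615327, 'view': array([[ 1.21588586e-02, -9.99881024e-01, -9.49210210e-03,
         9.48060834e+00],
       [-9.89871068e-01, -1.06932160e-02, -1.41565971e-01,
         4.97358042e+02]
[... 402 characters left out ...]
01,  6.77022232e-01, -6.82225522e-01,
         1.93952548e+02],
       [ 2.47885833e-01, -6.35643631e-01, -7.31101764e-01,
         7.53822073e+02],
       [ 0.00000000e+00,  0.00000000e+00,  0.00000000e+00,
         1.00000000e+00]])}
wrist {'fov_y': 71.68380104594692, 'cx': 325.4568554662845, 'cy': 200.37786917578285, 'k1': -0.024177750912132194, 'view': array([[ 4.18045423e-01,  9.08425612e-01, -9.65554808e-04,
        -6.24613641e+02],
       [ 8.79697306e-01, -4.04559391e-01,  2.49928687e-01,
        -2.78282181e+01],
       [ 2.26650996e-01, -1.05330939e-01, -9.68263765e-01,
         3.91477910e+02],
       [ 0.00000000e+00,  0.00000000e+00,  0.00000000e+00,
         1.00000000e+00]])}
```

View pics/top0.png

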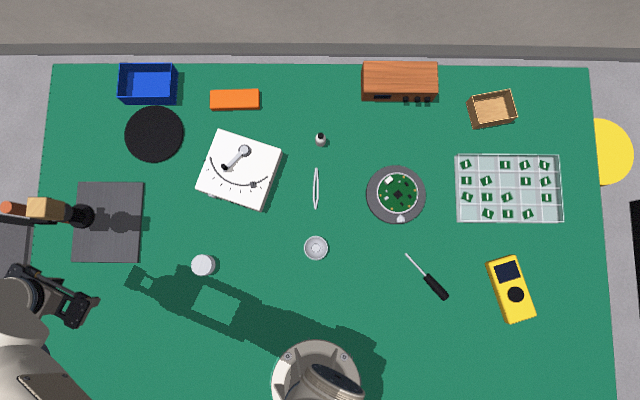

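View pics/side0.png

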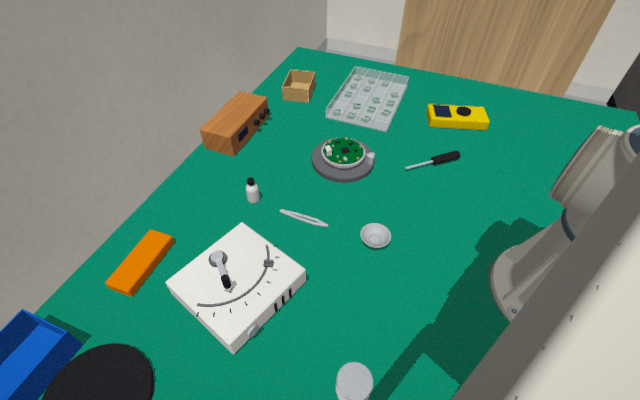

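The top view shows the lamp unit around (240,170), with its pivot near (243,150), knob near (227,168) and rider near (253,184). The stage is at (397,194), its wedge near (401,218), and the connector is probably near (388,180). The side view shows the same layout. Next I'll enlarge both.

```bash
python3 - <<'E'
from h import *
t=cv2.imread("pics/top0.png"); s=cv2.imread("pics/side0.png")
c=lambda im,x,y,w,h,:cv2.resize(im[y:y+h,x:x+w],(400,300),interpolation=cv2.INTER_CUBIC)
a=np.vstack([np.hstack([c(t,185,120,120,90),c(t,350,155,100,75)]),np.hstack([c(s,155,215,160,120),c(s,300,120,90,67.5.__int__())])])
cv2.imwrite("pics/crop0.png",a)
for n,pts in {"top":[(243,150,65),(227,168,100),(253,184,67),(397,194,40),(401,218,42),(388,180,58),(321,135,70)]}.items():
    d=np.load(f"{n}0.npy")
    for u,v,z in pts: print(n,u,v,plane(n,u,v,z).round(0),pt(n,u,v,d[v,u]).round(0))
E
```

```text
top 243 150 [652. 215.  65.] [652. 215.  68.]
top 227 168 [591. 251. 100.] [598. 258.  70.]
top 253 184 [553. 183.  67.] [554. 184.  62.]
top 397 194 [ 534. -227.   40.] [ 532. -226.   47.]
top 401 218 [ 464. -237.   42.] [ 464. -237.   43.]
top 388 180 [ 571. -199.   58.] [ 570. -199.   59.]
top 321 135 [697.  -7.  70.] [697.  -7.  70.]
```

View pics/crop0.png

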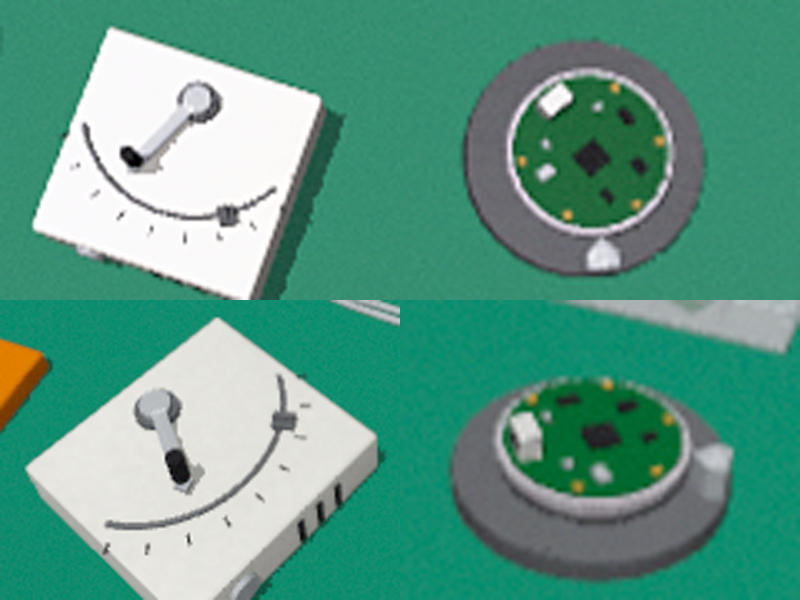

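The crops show the lever at the box's upper left and the rider at about (253.5,184.5). The lever has to swing about +48°. The connector is at about (389,180) and the wedge edge at about (400.5,214.5), so the turntable needs about +150°. I'll bring the wrist camera over the lamp unit.

Call:
servo_tool:
  moves:
    - [[2, -5, 0], 0.033, 1]
    - [[2, -5, 0], 0.033, 1]
    - [[2, -5, 0], 0.033, 1]
    - [[2, -5, 0], 0.033, 1]
    - [[2, -5, 0], 0.033, 1]
    - [[4.8, -2.2, 0], 0.033, 1]
    - [[4.8, -2.2, 0], 0.033, 1]
    - [[4.8, -2.2, 0], 0.033, 1]
    - [[4.8, -2.2, 0], 0.033, 1]
    - [[4.8, -2.2, 0], 0.033, 1]
    - [[0, 0, 0], 0, 1]
    - [[0, 0, 0], 0, 1]

```text
t: 1.65
ee_pos: [600.2, 207.8, 225.0]
tool_rot: [[-0.995, 0.102, -0.001], [0.102, 0.995, -0.0], [0.001, -0.0, -1.0]]
wrist_force: [0.7, 0.5, -1.0]
finger_gap: 91.8
gripper_force: 0.0
```

```bash
python3 - <<'E'
from h import *
import pickle
p=arm.camera_params("wrist"); im,d=arm.capture("wrist"); cv2.imwrite("pics/w1.png",im); np.save("w1.npy",d); pickle.dump(p,open("w1.pkl","wb"))
E
```

```text
(no output)
```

View pics/w1.png

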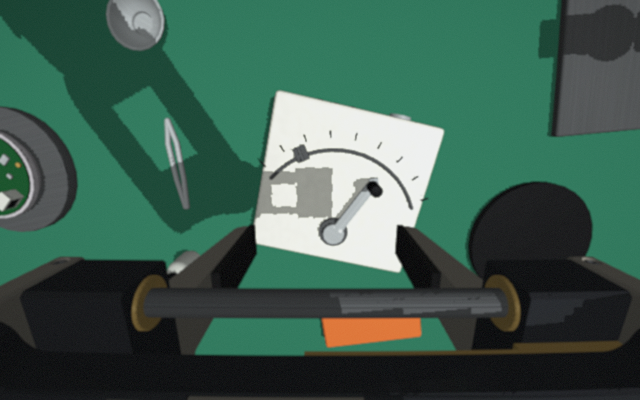

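The wrist view has the rider at (301,153), the knob at (375,188) and the pivot boss at (333,233). I'll measure these across the wrist, top and side views.

```bash
python3 - <<'E'
from h import *
import pickle
pw=pickle.load(open("w1.pkl","rb"))
P={"top":arm.camera_params("top"),"side":arm.camera_params("side"),"wrist":pw}
I={"top":cv2.imread("pics/top0.png"),"side":cv2.imread("pics/side0.png"),"wrist":cv2.imread("pics/w1.png")}
D={"top":np.load("top0.npy"),"side":np.load("side0.npy"),"wrist":np.load("w1.npy")}
def cen(n,u,v,r,lo,hi):
    g=cv2.cvtColor(I[n],cv2.COLOR_BGR2GRAY); m=np.zeros_like(g); cv2.circle(m,(int(u),int(v)),r,255,-1)
    m&=cv2.inRange(g,lo,hi); k,l,s,c=cv2.connectedComponentsWithStats(m)
    i=1+np.argmax(s[1:,4]); return c[i],s[i]
G={"rider":dict(wrist=(301,153,10,0,95),top=(253.5,184.5,5,0,120),side=(268.5,263.5,6,0,110)),
"knob":dict(wrist=(375,188,11,0,50),top=(224.5,167,6,0,70),side=(226,282,9,0,50)),
"conn":{}}
for k in("rider","knob"):
    R={}
    for n,a in G[k].items():
        c,s=cen(n,*a); R[n]=ray(n,*c,P[n]); z={"rider":65,"knob":85}[k]
        print(k,n,c.round(1),s,"plane",plane(n,*c,z,P[n]).round(1),"dep",pt(n,*c,D[n][int(round(c[1])),int(round(c[0]))],P[n]).round(1))
    for a,b in(("wrist","top"),("wrist","side"),("top","side")):
        x,e=two(R[a],R[b]); print("  ",a,b,x.round(1),round(e,1))
for n,u,v in(("wrist",333,234),("top",244.5,150.5),("side",217.5,258.5)):
    print("piv",n,pt(n,u,v,D[n][int(v),int(u)],P[n]).round(1),plane(n,u,v,72,P[n]).round(1))
# knob top from wrist depth: points 94..104
d=pw and D["wrist"]
pts=np.array([pt("wrist",u,v,d[v,u],pw) for v in range(165,210) for u in range(355,400)])
m=pts[:,2]>95; print("knobtop",m.sum(),pts[m].mean(0),np.ptp(pts[m],0))
pts=np.array([pt("wrist",u,v,d[v,u],pw) for v in range(140,168) for u in range(285,318)])
m=pts[:,2]>62.5; print("rider top",m.sum(),pts[m].mean(0),np.ptp(pts[m],0))
pts=np.array([pt("wrist",u,v,d[v,u],pw) for v in range(215,250) for u in range(315,352)])
m=pts[:,2]>pts[:,2].max()-4; print("boss",m.sum(),pts[m].mean(0),np.ptp(pts[m],0))
# stage, top view: connector & wedge
t=D["top"]; pts=np.array([pt("top",u,v,t[v,u],P["top"]) for v in range(160,228) for u in range(362,432)])
for nm,lo,hi in(("conn",53,64),("board",36,50),("foot",13,24)):
    m=(pts[:,2]>lo)&(pts[:,2]<hi); c,r=cv2.minEnclosingCircle(pts[m][:,:2].astype(np.float32)); print(nm,m.sum(),pts[m].mean(0).round(1),c,r)
E
```

```text
rider wrist [300.5 153.7] [293 146  19  16 171] plane [554.3 184.1  65. ] dep [554.  184.5  68.8]
rider top [252.7 184.4] [250 182   6   6  31] plane [552.6 184.1  65. ] dep [553.2 184.6  61.9]
rider side [267.7 263.2] [264 258   9  11  63] plane [552.5 188.3  65. ] dep [553.3 187.1  62.9]
   wrist top [553.8 184.2  62.4] 1.5
   wrist side [555.3 183.6  56.8] 0.9
   top side [554.2 185.1  59.3] 1.0
knob wrist [373.7 188.4] [367 182  14  14 138] plane [599.  262.1  85. ] dep [595.4 259.6 100.9]
knob top [224.  166.7] [221 164   7   6  26] plane [598.2 263.1  85. ] dep [595.4 260.2  96.9]
knob side [225.6 281.3] [221 275  10  13  84] plane [598.2 263.3  85. ] dep [594.2 267.1  93.5]
   wrist top [596.  260.4  96. ] 0.9
   wrist side [599.4 262.4  82.8] 0.2
   top side [598.4 263.2  84.7] 0.1
piv wrist [654.3 211.9  68.9] [653.1 211.9  72. ]
piv top [649.5 210.   69.8] [648.9 209.6  72. ]
piv side [648.4 217.5  67.7] [646.1 219.7  72. ]
knobtop 151 [593.29685342 258.47299525 121.58885148] [ 74.52779834  52.77542735 290.29972177]
rider top 210 [553.67128447 184.94147478  71.34191964] [ 33.35032658  40.21416948 322.88697704]
boss 4 [530.40743308 215.37957188 385.53277139] [0. 0. 0.]
conn 41 [ 573.4 -199.5   57.8] (574.2598876953125, -200.0557098388672) 12.401762962341309
board 1271 [ 534.8 -228.8   40.2] (527.2987670898438, -232.53933715820312) 72.7108154296875
foot 1335 [ 538.  -222.6   17.8] (539.4659423828125, -228.04385375976562) 87.94910430908203
```

The measurements agree. The knob is at (597,261), the rider at (553.7,184.5) and the pivot at (654,212), at distances of about 75 and 104 mm. The lever has to go from 139.4° to 195.4°. I'll grasp the knob now.

Call:
servo_tool:
  moves:
    - [[-0.3, 5.3, 0], 0, 1]
    - [[0, 0, -4.5], 0, 1]
    - [[0, 0, -4.5], 0, 1]
    - [[0, 0, -4.5], 0, 1]
    - [[0, 0, 0], 0, 1]
    - [[0, 0, 0], 0, 0]
    - [[0, 0, 0], 0, 0]
    - [[0, 0, 0], 0, 0]
    - [[0, 0, 0], 0, 0]
    - [[0, 0, 0], 0, 0]
    - [[0, 0, 0], 0, 0]
    - [[0, 0, 0], 0, 0]
  squeeze: 8

```text
t: 3.2
ee_pos: [598.0, 260.9, 90.5]
tool_rot: [[-0.995, 0.101, -0.0], [0.101, 0.995, -0.0], [0.0, -0.0, -1.0]]
wrist_force: [0.2, -0.2, -0.4]
finger_gap: 24.0
gripper_force: 0.0
```

Call:
servo_tool:
  moves:
    - [[0, 0, 0], 0, 0]
    - [[0, 0, 0], 0, 0]
    - [[0, 0, 0], 0, 0]
    - [[0, 0, 0], 0, 0]

```text
t: 3.7
ee_pos: [597.8, 261.1, 90.5]
tool_rot: [[-0.995, 0.101, -0.0], [0.101, 0.995, 0.0], [0.0, 0.0, -1.0]]
wrist_force: [-1.9, 3.7, -0.4]
finger_gap: 13.6
gripper_force: 8.0
```

Gripped: the gap of 13.6 mm matches the 14 mm knob. Now I'll swing it along the arc.

Call:
servo_tool:
  moves:
    - [[-0.56, -0.73, 0], 0, 0]
    - [[-0.46, -0.79, 0], 0, 0]
    - [[-0.36, -0.84, 0], 0, 0]
    - [[-0.25, -0.88, 0], 0, 0]
    - [[-0.14, -0.91, 0], 0, 0]
    - [[-0.04, -0.91, 0], 0, 0]
    - [[0.08, -0.92, 0], 0, 0]
    - [[0.19, -0.89, 0], 0, 0]
    - [[0, 0, 0], 0, 0]
    - [[0, 0, 0], 0, 0]

```text
t: 4.95
ee_pos: [582.8, 191.8, 90.7]
tool_rot: [[-0.995, 0.101, 0.0], [0.101, 0.995, -0.001], [-0.0, -0.001, -1.0]]
wrist_force: [-1.5, -1.6, 1.2]
finger_gap: 13.2
gripper_force: 8.0
```

Call:
servo_tool:
  moves:
    - [[0, 0, 0], 0, 1]
    - [[0, 0, 0], 0, 1]
    - [[0, 0, 0], 0, 1]
    - [[0, 0, 0], 0, 1]
    - [[0, 0, 0], 0, 1]
    - [[0, 0, 4.5], 0, 1]
    - [[0, 0, 4.5], 0, 1]
    - [[0, 0, 4.5], 0, 1]
    - [[0, 0, 0], 0, 1]
    - [[0, 0, 0], 0, 1]

```text
t: 6.2
ee_pos: [582.2, 192.1, 225.1]
tool_rot: [[-0.995, 0.101, -0.0], [0.101, 0.995, -0.0], [0.0, -0.0, -1.0]]
wrist_force: [-0.8, 0.9, 0.2]
finger_gap: 92.0
gripper_force: 0.0
```

```bash
python3 - <<'E'
from h import *
import pickle
p=arm.camera_params("wrist"); im,d=arm.capture("wrist"); cv2.imwrite("pics/w2.png",im); np.save("w2.npy",d); pickle.dump(p,open("w2.pkl","wb"))
E
```

```text
(no output)
```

View pics/w2.png

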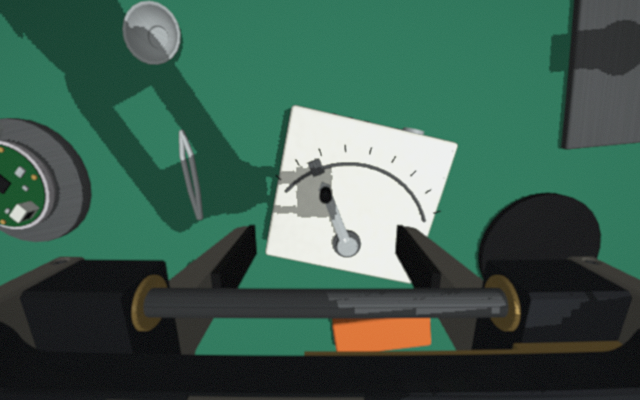

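The lever at knob (326,195) and pivot (347,244) now points roughly at the rider (316,168). I'll put numbers on it.

```bash
python3 - <<'E'
from h import *
import pickle
p=pickle.load(open("w2.pkl","rb")); g=cv2.cvtColor(cv2.imread("pics/w2.png"),cv2.COLOR_BGR2GRAY)
def cen(u,v,r,hi):
    m=np.zeros_like(g); cv2.circle(m,(u,v),r,255,-1); m&=cv2.inRange(g,0,hi)
    k,l,s,c=cv2.connectedComponentsWithStats(m); i=1+np.argmax(s[1:,4]); return c[i],s[i]
r,s1=cen(316,167,10,95); k,s2=cen(326,195,12,50)
print(r,s1,k,s2)
d=np.load("w2.npy")
c=cv2.HoughCircles(cv2.resize(g[225:265,325:370],None,fx=4,fy=4,interpolation=cv2.INTER_CUBIC),cv2.HOUGH_GRADIENT,1,200,param1=80,param2=15,minRadius=30,maxRadius=70)
b=c[0,0]/4+[325,225,0]; print("boss",b)
R=plane("wrist",*r,65,p);Kn=plane("wrist",*k,88,p);B=plane("wrist",b[0],b[1],68.9,p)
print(R,Kn,B,np.linalg.norm((R-B)[:2]),np.linalg.norm((Kn-B)[:2]))
for piv in(B,np.array([654,212.2,0])):
    f=lambda a:np.degrees(np.arctan2(*(a-piv)[1::-1]))%360
    print("rider",f(R),"knob",f(Kn))
# arm body centreline check (bright grey strip boundary) : knob foot->pivot via image at arm height
E
```

```text
[315.78947368 168.10526316] [308 160  19  16 190] [325.18493151 194.56849315] [320 187  11  16 146]
boss [346.375      243.625       14.27499962]
[554.76862414 184.002183    65.        ] [581.88638474 192.2252854   88.        ] [650.72810241 211.42571692  68.9       ] 99.80116073212315 71.46914482707804
rider 195.94900611934784 knob 195.58415431778425
rider 195.8631516578794 knob 195.48217307582783
```

The lever is within about 0.5° of the rider. Next I'll move to the stage, turning the jaws for a tangential grip.

Call:
servo_tool:
  moves:
    - [[-0.16, -2.9, 0], -0.16, 1]
    - [[-0.16, -2.9, 0], -0.16, 1]
    - [[-0.16, -2.9, 0], -0.16, 1]
    - [[-0.16, -2.9, 0], -0.16, 1]
    - [[-0.16, -2.9, 0], -0.16, 1]
    - [[-0.16, -2.9, 0], -0.16, 1]
    - [[-0.16, -2.9, 0], -0.16, 1]
    - [[-0.16, -2.9, 0], -0.16, 1]
    - [[-0.16, -2.9, 0], -0.16, 1]
    - [[-0.16, -2.9, 0], -0.16, 1]
    - [[-0.16, -2.9, 0], -0.16, 1]
    - [[-0.16, -2.9, 0], -0.16, 1]

```text
t: 7.75
ee_pos: [562.4, -156.5, 223.8]
tool_rot: [[0.44, 0.898, -0.003], [0.898, -0.44, 0.001], [-0.001, -0.003, -1.0]]
wrist_force: [-0.1, -0.9, -0.7]
finger_gap: 92.0
gripper_force: 0.0
```

Call:
servo_tool:
  moves:
    - [[-0.1, -2.7, 0], -0.16, 1]
    - [[-0.1, -2.7, 0], -0.16, 1]
    - [[0, 0, 0], -0.12, 1]
    - [[0, 0, 0], 0, 1]
    - [[0, 0, 0], 0, 1]

```text
t: 8.38
ee_pos: [561.0, -209.4, 224.7]
tool_rot: [[0.775, 0.632, -0.002], [0.632, -0.775, 0.001], [-0.001, -0.001, -1.0]]
wrist_force: [-0.4, -0.4, 0.0]
finger_gap: 92.1
gripper_force: 0.0
```

```bash
python3 - <<'E'
from h import *
import pickle
p=arm.camera_params("wrist"); im,d=arm.capture("wrist"); cv2.imwrite("pics/w3.png",im); np.save("w3.npy",d); pickle.dump(p,open("w3.pkl","wb"))
V,U=np.mgrid[0:400,0:640]
W=np.array([pt("wrist",u,v,d[v,u],p) for v in range(0,260) for u in range(640)]).reshape(260,640,3); np.save("W3.npy",W)
st=arm.state(); print(st["ee_pos"],np.degrees(np.arctan2(st["tool_rot"][1,1],st["tool_rot"][0,1])),st["qpos"])
near=(np.hypot(W[...,0]-538,W[...,1]+228)<110)
for nm,lo,hi,r in(("conn",54,63,60),("foot",14,22,110)):
    m=(W[...,2]>lo)&(W[...,2]<hi)&(np.hypot(W[...,0]-538,W[...,1]+228)<r); q=W[m]
    print(nm,m.sum(),q.mean(0).round(1),cv2.minEnclosingCircle(q[:,:2].astype(np.float32)),cv2.minAreaRect(q[:,:2].astype(np.float32)))
E
```

```text
[ 561.16083198 -209.40134282  224.95412533] -50.84189839845019 [-2.06070365e+01  1.79916844e+01  9.68797444e+01  2.14939989e-04
  6.51893710e+01  3.02347576e+01]
conn 214 [ 573.7 -201.    59.1] ((573.4195556640625, -201.315185546875), 12.118922233581543) ((573.6417846679688, -201.13983154296875), (13.350845336914062, 20.591636657714844), 38.29020309448242)
foot 5658 [ 552.2 -220.1   19.3] ((539.1849365234375, -229.15011596679688), 87.75504302978516) ((540.4959106445312, -228.08486938476562), (170.26617431640625, 174.78109741210938), 39.03969192504883)
```

View pics/w3.png

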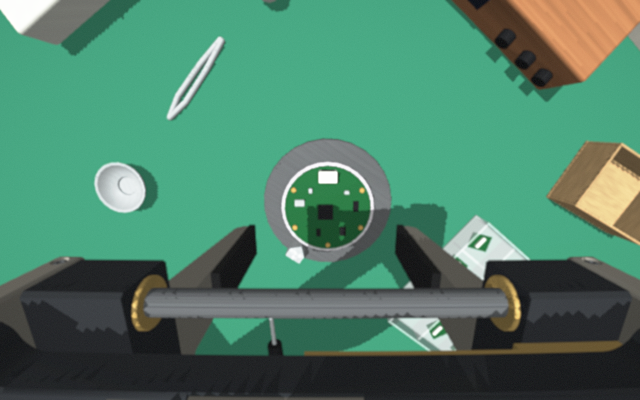

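The connector is at (328,177) and the wedge at (296,254), partly beside the finger. I'll work out the wedge direction from both views.

```bash
python3 - <<'E'
from h import *
import pickle
C=np.array([539.1,-228.7])
W=np.load("W3.npy"); im=cv2.imread("pics/w3.png")[:260]
p=arm.camera_params("top"); t=np.load("top0.npy")
T=np.array([pt("top",u,v,t[v,u],p) for v in range(160,228) for u in range(362,432)]).reshape(68,70,3); it=cv2.imread("pics/top0.png")[160:228,362:432]
for n,A,I,off in(("wrist",W,im,(0,0)),("top",T,it,(362,160))):
    r=np.hypot(A[...,0]-C[0],A[...,1]-C[1]); m=(r>63)&(r<90)&(A[...,2]>26)&(A[...,2]<50)
    ang=np.degrees(np.arctan2(A[...,1]-C[1],A[...,0]-C[0]))%360; m&=(abs(ang-190)<20)
    q=A[m]; print(n,m.sum(),q.mean(0).round(1),"ang",ang[m].mean(),ang[m].min(),ang[m].max())
    # bright mask, on plane z=42
    g=cv2.cvtColor(I,cv2.COLOR_BGR2GRAY); v,u=np.where((g>150)&m); c=(u.mean()+off[0],v.mean()+off[1])
    P=plane(n,*c,40,p if n=="top" else pickle.load(open("w3.pkl","rb"))); print(len(u),c,P,np.degrees(np.arctan2(P[1]-C[1],P[0]-C[0]))%360)
print("tip top",plane("top",400.5,214.5,42,p))
E
```

```text
wrist 265 [ 465.4 -234.1   40.5] ang 184.22267302503576 176.78484495948135 194.0429802100851
205 (np.float64(295.1463414634146), np.float64(252.61463414634147)) [ 462.9215239  -235.06239426   40.        ] 184.7742390277576
top 57 [ 463.  -234.1   39.9] ang 184.07919754625493 175.79230536080667 193.32668623124266
47 (np.float64(400.29787234042556), np.float64(218.38297872340425)) [ 463.40560366 -235.2237011    40.        ] 184.92584925630248
tip top [ 474.28570121 -235.58599404   42.        ]
```

The wedge direction is about 184.8° from the stage centre (539.1,-228.6). The connector is at 38.5°, so the turn is about +146.5° (2.56 rad). Now the grasp, and I'll compute the arc table.

Call:
servo_tool:
  moves:
    - [[1.2, 0.8, 0], 0, 1]
    - [[0, 0, -4.5], 0, 1]
    - [[0, 0, -4.5], 0, 1]
    - [[0, 0, -4.5], 0, 1]
    - [[0, 0, -3.0], 0, 1]
    - [[0, 0, 0], 0, 0]
    - [[0, 0, 0], 0, 0]
    - [[0, 0, 0], 0, 0]
    - [[0, 0, 0], 0, 0]
    - [[0, 0, 0], 0, 0]
    - [[0, 0, 0], 0, 0]
    - [[0, 0, 0], 0, 0]
  squeeze: 8

```text
t: 9.93
ee_pos: [573.4, -201.8, 60.6]
tool_rot: [[0.777, 0.629, 0.0], [0.629, -0.777, 0.0], [0.0, 0.0, -1.0]]
wrist_force: [-0.5, -0.2, 0.6]
finger_gap: 24.1
gripper_force: 0.0
```

Call:
servo_tool:
  moves:
    - [[0, 0, 0], 0, 0]
    - [[0, 0, 0], 0, 0]
    - [[0, 0, 0], 0, 0]
    - [[0, 0, 0], 0, 0]

```text
t: 10.42
ee_pos: [573.4, -201.8, 60.6]
tool_rot: [[0.777, 0.629, 0.0], [0.629, -0.777, -0.0], [-0.0, 0.0, -1.0]]
wrist_force: [-0.1, -1.3, 1.4]
finger_gap: 22.0
gripper_force: 8.0
```

```bash
python3 -c "
import numpy as np
a=np.radians(38.5)+np.arange(21)*2.56/20; print(np.diff(4.41*np.c_[np.cos(a),np.sin(a)],axis=0).round(2).tolist())"
```

```text
[[-0.38, 0.42], [-0.43, 0.37], [-0.47, 0.31], [-0.51, 0.25], [-0.53, 0.18], [-0.55, 0.11], [-0.56, 0.04], [-0.56, -0.03], [-0.55, -0.11], [-0.54, -0.18], [-0.51, -0.24], [-0.47, -0.31], [-0.43, -0.36], [-0.38, -0.42], [-0.32, -0.46], [-0.26, -0.5], [-0.2, -0.53], [-0.13, -0.55], [-0.06, -0.56], [0.01, -0.56]]
```

Gripped: the gap of 22.0 mm matches the connector's width. Turning.

Call:
servo_tool:
  moves:
    - [[-0.38, 0.42, 0], 0.128, 0]
    - [[-0.43, 0.37, 0], 0.128, 0]
    - [[-0.47, 0.31, 0], 0.128, 0]
    - [[-0.51, 0.25, 0], 0.128, 0]
    - [[-0.53, 0.18, 0], 0.128, 0]
    - [[-0.55, 0.11, 0], 0.128, 0]
    - [[-0.56, 0.04, 0], 0.128, 0]
    - [[-0.56, -0.03, 0], 0.128, 0]
    - [[-0.55, -0.11, 0], 0.128, 0]
    - [[-0.54, -0.18, 0], 0.128, 0]
    - [[0, 0, 0], 0, 0]

```text
t: 11.8
ee_pos: [522.6, -189.0, 60.6]
tool_rot: [[-0.381, 0.925, 0.001], [0.925, 0.381, -0.001], [-0.001, 0.0, -1.0]]
wrist_force: [0.5, -4.0, -2.2]
finger_gap: 21.8
gripper_force: 8.0
```

Call:
servo_tool:
  moves:
    - [[-0.51, -0.24, 0], 0.128, 0]
    - [[-0.47, -0.31, 0], 0.128, 0]
    - [[-0.43, -0.36, 0], 0.128, 0]
    - [[-0.38, -0.42, 0], 0.128, 0]
    - [[-0.32, -0.46, 0], 0.128, 0]
    - [[-0.26, -0.5, 0], 0.128, 0]
    - [[-0.2, -0.53, 0], 0.128, 0]
    - [[-0.13, -0.55, 0], 0.128, 0]
    - [[-0.06, -0.56, 0], 0.128, 0]
    - [[0.01, -0.56, 0], 0.128, 0]
    - [[0, 0, 0], 0, 0]
    - [[0, 0, 0], 0, 0]

```text
t: 13.3
ee_pos: [495.5, -233.3, 60.6]
tool_rot: [[-0.995, -0.096, 0.001], [-0.096, 0.995, -0.0], [-0.001, -0.001, -1.0]]
wrist_force: [2.1, -3.4, -2.1]
finger_gap: 21.7
gripper_force: 8.0
```

Call:
servo_tool:
  moves:
    - [[0, 0, 0], 0, 1]
    - [[0, 0, 0], 0, 1]
    - [[0, 0, 0], 0, 1]
    - [[0, 0, 0], 0, 1]
    - [[0, 0, 0], 0, 1]
    - [[0, 0, 0], 0, 1]
    - [[0, 0, 4.5], 0, 1]
    - [[0, 0, 4.5], 0, 1]
    - [[0, 0, 4.5], 0, 1]
    - [[0, 0, 3], 0, 1]
    - [[0, 0, 0], 0, 1]
    - [[0, 0, 0], 0, 1]

```text
t: 14.8
ee_pos: [494.5, -232.8, 224.6]
tool_rot: [[-0.995, -0.099, -0.001], [-0.099, 0.995, 0.001], [0.001, 0.001, -1.0]]
wrist_force: [-0.9, -0.0, 0.0]
finger_gap: 91.9
gripper_force: 0.0
```

Call:
servo_tool:
  moves:
    - [[4, 0, 0], 0, 1]
    - [[0, 0, 0], 0, 1]
    - [[0, 0, 0], 0, 1]

```text
t: 15.18
ee_pos: [533.9, -232.7, 224.0]
tool_rot: [[-0.995, -0.099, -0.003], [-0.099, 0.995, 0.001], [0.003, 0.001, -1.0]]
wrist_force: [-0.7, -0.1, 0.2]
finger_gap: 91.8
gripper_force: 0.0
```

```bash
python3 - <<'E'
from h import *
import pickle
p=arm.camera_params("wrist"); im,d=arm.capture("wrist"); cv2.imwrite("pics/w4.png",im)
W=np.array([pt("wrist",u,v,d[v,u],p) for v in range(0,260) for u in range(640)]).reshape(260,640,3)
r=np.hypot(W[...,0]-539,W[...,1]+228.5)
for nm,lo,hi,a,b in(("conn",54,63,0,60),("wedge",28,48,63,88),("foot",14,22,0,110),("board",35,48,0,62)):
    m=(W[...,2]>lo)&(W[...,2]<hi)&(r<b)&(r>a); q=W[m]
    if len(q): print(nm,m.sum(),q.mean(0).round(1),cv2.minEnclosingCircle(q[:,:2].astype(np.float32)),cv2.minAreaRect(q[:,:2].astype(np.float32)))
g=cv2.cvtColor(im,cv2.COLOR_BGR2GRAY)
cv2.imwrite("pics/w4c.png",cv2.resize(im[60:260,200:460],(780,600),interpolation=cv2.INTER_CUBIC))
E
```

```text
conn 240 [ 494.8 -232.8   59.1] ((495.14385986328125, -232.71034240722656), 12.300031661987305) ((494.7154541015625, -232.7446746826172), (13.906854629516602, 21.150718688964844), 5.331820964813232)
wedge 272 [ 462.9 -235.8   43.4] ((462.65118408203125, -235.92868041992188), 13.231473922729492) ((465.3412780761719, -235.60911560058594), (21.045373916625977, 21.602333068847656), 5.782592296600342)
foot 5920 [ 531.  -230.2   19.3] ((538.5150756835938, -229.46017456054688), 88.19666290283203) ((538.6197509765625, -229.65252685546875), (174.28892517089844, 174.04244995117188), 8.623674392700195)
board 6456 [ 538.2 -229.3   41.4] ((539.0491333007812, -229.01544189453125), 59.912200927734375) ((538.9469604492188, -229.09320068359375), (119.1223373413086, 118.55754852294922), 60.990455627441406)
```

View pics/w4c.png

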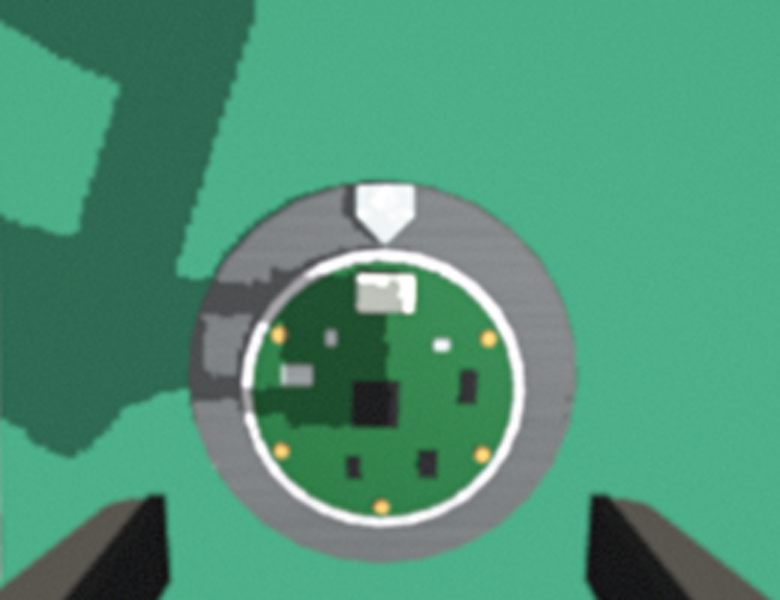

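The connector at crop (386,293) sits directly under the wedge tip at (386,243). The measured angles are 184.8° and 185.1°, an offset well under 1 mm, and the arm is clear of everything. I'm handing in.

```bash
python3 -c "
from bench import arm
print(arm.close_job())"
```

```text
the job is handed in; nothing more can be done
None
```

I handed the job in at about 15 s of the 67 s allowed; the hand-in call gave no verdict. By the last camera measurements the lever is within about 0.5° of the rider, the connector is within 1 mm of the wedge line, the rider stayed put, and no bystander was touched.

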